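# Draw the boiler's service bolt with the reach hook

### The job

The service bolt of the tea boiler lies low in the narrow gap between its two tanks, where no hand fits. Take the reach hook off its rest, hook it behind the bolt's upright tab and draw the bolt towards the front all the way to its stop, then hold a firm steady pull of about 15 N there for a second so that it seats; never haul at more than 25 N, and touch the bolt with nothing but the hook. Afterwards lay the hook gently back in its rest the way it lay, and leave the cups, jars, saucers and teapot where they stand.

Things in the scene. Friction and masses are not known exactly. Their poses are not given: they have to be found in the camera images.
- boiler: Fixed low copper tea boiler, 280 deep x 400 wide x 170 mm high: two tanks, each 165 mm wide, with a 70 mm wide gap between them, open above and at both ends. Origin on the counter at the middle of the gap's front mouth; +x runs along the gap away from the robot, y left, z up. Bolt guides (tops 58 mm above the counter, 32 mm wide, 10 mm thick) stand in the gap at x = 45 and 185 mm.
- bolt (a joint): Travel in m of the steel bolt (12 mm thick, its top 51 mm above the counter, on the gap's middle line): 0 = shot (tab at boiler x = 105 mm), growing as it is drawn to the front along boiler -x; 0.045 = against its hard stop (tab at 60 mm). Starts up to 12 mm drawn. Drags with about 5 N, stays where left.
- bolt_tab (a point): Middle of the upper edge of the bolt's upright tab, 78 mm above the counter. The tab is a plain steel plate square across the gap: 34 mm wide, 6 mm thick in the boiler's x, standing 27 mm above the bolt. Behind it (boiler +x) 70 mm are clear down to the bolt.
- hook_grip (a point): Reach hook, 200 g: centre of its dark wooden handle, a flat-sided bar 100 long x 20 wide x 26 mm high, to be gripped from above across its width. x runs along the rod towards the hooked end, z up when the prong hangs down. An 8 mm steel rod leaves the handle both ways: to a prong at x = 190 mm, and to an 18 mm ball at x = -108 mm.
- hook_prong (a point): Lower end of the hook's prong: a steel bar 8 mm in x by 12 mm in y that points down from the rod's end; this point is at x = 190, z = -30 mm from the handle's centre, axes as for the handle.
- rest: Fixed rest of the hook: wooden base 250 x 90 x 12 mm with two V-mouthed steel forks, 10 mm thick, 82 mm high, at x = -80 and 85 mm. Origin under its centre on the counter. At home the hook's rod runs along the rest's x (hooked end to +x), prong hanging down, handle's centre over the origin, 55 mm above the counter; it may lie up to 25 mm off along x.
- teapot: Bystander: steel teapot, 125 mm high, 120 mm wide, on the right (-y) tank of the boiler.
- jar: Bystander: amber glass jar, 72 mm wide, 110 mm high, on the left (+y) tank of the boiler.
- cup_a: Bystander: white paper cup, 76 mm wide, 85 mm high; origin under its base.
- cup_b: Bystander: like cup_a.
- cup_c: Bystander: like cup_a.
- saucers: Bystander: stack of six white saucers, 124 mm wide, 67 mm high.
- sugar: Bystander: glass sugar jar, 80 mm wide, 120 mm high.

How it is judged:
By the outcome, as a careful person would: the job done as asked, in the order asked, and still so for the second after the job is handed in, with the robot touching nothing.
It also fails if it takes over 69 s, if anything falls off the work surface, if the arm or the gripper's body presses on something with over 40 N, if the wrist force passes 120 N, or if a joint passes its speed limit or range.

### The arm

A 6-joint arm with a two-finger parallel gripper is mounted at the origin on the work surface. World frame = base frame: x ahead of the robot, y to its left, z up, the work surface at z = 0. Lengths are in mm, angles in rad, forces in N, time in s.
With the tool pointing down it reaches from about 400 to 825 mm from the base axis. Payload 7 kg.
Tool frame: the origin (TCP) lies at the very end of the fingers, on their centre line; the grasp point (between the pads) lies 19 mm behind it; z points along the fingers, y is the line along which they close (so a half turn about z gives the same grasp; the last joint's range is limited). The gripper opens to 88 mm and grips with 3 to 60 N. Pads are 19 mm wide; open, the fingers measure 130 mm over their backs; the gripper's body (78 mm by 193 mm) begins 47 mm behind the grasp point.
Start: joints at [-0.917, 0.359, 0.012, 0, -1.224, -0.288], TCP at [241.417, -630.327, 191.561] pointing down, gripper open.
Joint ranges: [-3.07, 3.07], [-1.43, 2.12], [-1.02, 1.25], [-3.03, 1.67], [-3.05, -0], [-3.03, 3.03]. Speed limits (rad/s): [2.39, 2.39, 3.01, 3.14, 3.14, 3.14].

### API

Orientations are given as a unit quaternion [x, y, z, w].
In Python, from plant import bot gives the robot as it stands. Calls block until the motion is done:
- bot.move_ptp(position, orientation): joint-space move of the TCP to a pose.
- bot.line_to(position, velocity=150, ori=None): straight line of the TCP; ori=None keeps the orientation; velocity is the mean speed in mm/s.
- bot.move_joints(angles): joint-space move.
- bot.move_gripper(opening, force=None): finger opening in mm; force is the grip in N (None keeps the last); returns when the fingers have stopped.
- bot.pause(seconds).
- bot.solve_ik(position, orientation): joint angles nearest the present ones, or None.
- bot.read_state(): the state.
- bot.camera(name): name is "scene" or "top" or "wrist"; returns the picture (384x512x3 uint8, red, green, blue); there is no depth.
- bot.get_calibration(name): a dict with "fx", "fy", "cx", "cy" (pixels), "view" (4x4, takes a point from world to camera coordinates); the wrist camera has in their place "T_tool_cam" (4x4, takes a point from camera to tool coordinates, whose origin is the TCP and whose axes are the flange's). Camera axes: x right, y up, looking along -z (the intrinsics and any distortion apply to the point x, -y, -z); pixel columns grow to the right and rows downward; lengths in mm; the calibration is good to about 2 mm. The wrist camera is an equidistant fisheye: a pixel r from the principal point sees the ray r / f radians off the axis. A picture is of the moment at which its call begins: read the wrist's pose just before it. get_calibration takes no time and is no camera call.
A pose or a line that the arm cannot do raises bot.Unreachable and nothing moves.
- bot.close_job(): hands the job in; it is judged then, once.
The state is a dict: "t": time; "joint_pos": joint angles; "qvel": joint speeds; "tau": joint torques, N m; "tcp_pos": TCP position; "eef_rot": TCP orientation; "contact_force": force on the tool from outside, world axes, zero at the start; "moment": the same for the moment, N m; "width": finger opening in mm; "finger_force": force on a finger pad.
Only numpy, scipy, OpenCV 4.12 (cv2) and the standard library are available. Lean on these libraries where they do the work, as an engineer would, in place of code of your own. Each camera call takes 0.05 s, during which the arm holds its last target. There are 200 camera calls.

## Working session

There is one attempt and no reset: what is moved stays moved. The work goes in short steps, each a Python script; the robot and the scene stay as the last script left them, time stands still between calls to the robot, and variables do not carry over. Pictures are saved under pics/ and viewed, at most 10 in all, crops included, and the job is handed in when it is done.

```bash
mkdir -p pics; ls; python3 - <<'E'
from plant import bot
import cv2,numpy as np
for n in("scene","top","wrist"):
    im=bot.camera(n); cv2.imwrite(f"pics/{n}0.png",im[:,:,::-1]); c=bot.get_calibration(n); print(n,{k:np.round(v,3).tolist() if not isinstance(v,str) else v for k,v in c.items()})
a=cv2.imread("pics/scene0.png");b=cv2.imread("pics/top0.png")
cv2.imwrite("pics/top_big.png",cv2.resize(b,(800,600),interpolation=cv2.INTER_CUBIC))
cv2.imwrite("pics/scene_big.png",cv2.resize(a,(800,600),interpolation=cv2.INTER_CUBIC))
s=bot.read_state();print(s)
E
```

```text
pics
scene {'fx': 484.234, 'fy': 484.234, 'cx': 257.825, 'cy': 190.01, 'view': [[-0.39, -0.921, -0.019, 195.324], [0.671, -0.298, 0.679, -447.79], [-0.631, 0.252, 0.734, -1349.145], [0.0, 0.0, 0.0, 1.0]]}
top {'fx': 420.042, 'fy': 420.042, 'cx': 256.773, 'cy': 186.077, 'view': [[0.012, -1.0, 0.012, -42.598], [0.988, 0.014, 0.152, -558.221], [-0.152, 0.01, 0.988, -1644.159], [0.0, 0.0, 0.0, 1.0]]}
wrist {'fx': 297.319, 'fy': 297.319, 'cx': 256.774, 'cy': 186.574, 'T_tool_cam': [[0.0, 0.965, 0.263, 70.631], [1.0, -0.0, 0.0, 0.143], [0.0, 0.263, -0.965, -194.334], [0.0, 0.0, 0.0, 1.0]]}
{'t': 0.15, 'joint_pos': array([-9.16903580e-01,  3.59225221e-01,  1.12800904e-02, -2.48476871e-04,
       -1.22405999e+00, -2.88112795e-01]), 'qvel': array([ 1.63781446e-03, -1.12690923e-03,  1.40482664e-03,  1.29417074e-03,
       -1.30753521e-03,  7.43232015e-05]), 'tau': array([-1.01645812e-03, -5.83275282e+01,  2.93292385e+01,  7.00119495e+00,
        8.81044107e-03, -1.03008740e-04]), 'tcp_pos': array([ 241.27388229, -629.98514063,  190.84186171]), 'eef_rot': array([-1.81830487e-01,  9.83329698e-01,  5.91597260e-04, -1.70164583e-04]), 'contact_force': array([ 0.19940874,  1.02657329, -0.38539456]), 'moment': array([-0.00417186, -0.02432981, -0.04384094]), 'finger_force': 0.0, 'width': 87.82137540912288}
```

View pics/top_big.png

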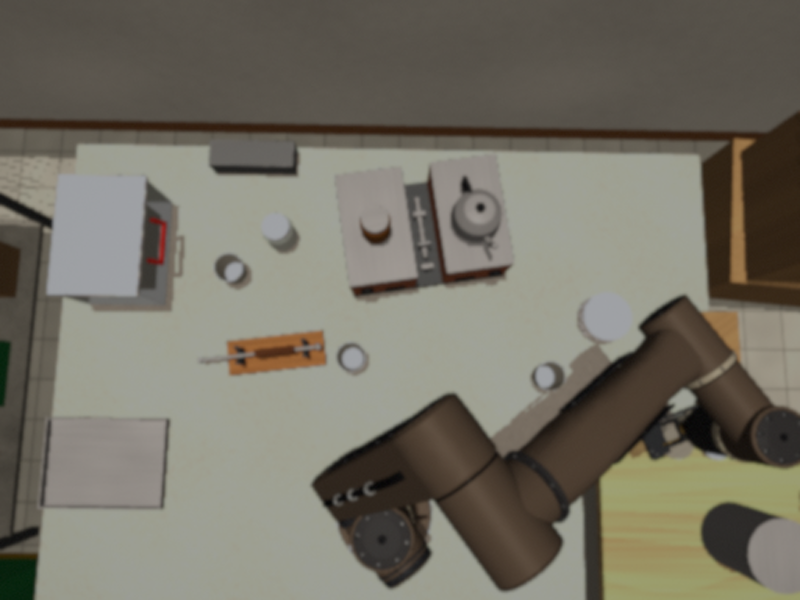

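View pics/scene_big.png

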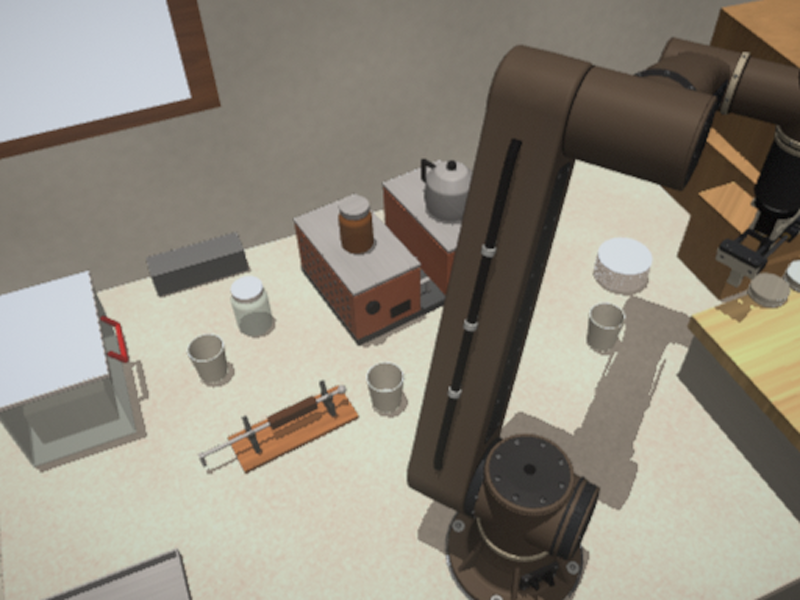

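The top view (800x600 scale) shows the rest at (277,352), with the hook's prong end at (202,360) and its ball at (320,346). The boiler gap runs from its mouth at (428,285) to (415,185), with the tab near (427,265). A cup stands at (352,358). In the scene view the prong hangs down at (203,460).

```bash
cat > h.py <<'E'
from plant import bot
import numpy as np, cv2
from scipy.spatial.transform import Rotation as R
def ray(name,px,state=None):
    c=bot.get_calibration(name); u=(px[0]-c["cx"])/c["fx"]; v=(px[1]-c["cy"])/c["fy"]
    if name=="wrist":
        r=np.hypot(u,v); s=np.sin(r)/r if r>1e-9 else 1.
        d=np.array([u*s,-v*s,-np.cos(r)])
        T=np.eye(4); T[:3,:3]=R.from_quat(state["eef_rot"]).as_matrix(); T[:3,3]=state["tcp_pos"]
        M=T@np.array(c["T_tool_cam"])
    else:
        d=np.array([u,-v,-1.]); M=np.linalg.inv(np.array(c["view"]))
    return M[:3,3],M[:3,:3]@d
def on(name,px,z,state=None):
    o,d=ray(name,px,state); return o+d*(z-o[2])/d[2]
def project(p,state):   # world -> wrist pixel
    c=bot.get_calibration("wrist")
    T=np.eye(4); T[:3,:3]=R.from_quat(state["eef_rot"]).as_matrix(); T[:3,3]=state["tcp_pos"]
    q=(np.linalg.inv(T@np.array(c["T_tool_cam"]))@np.append(p,1))[:3]
    x,y,z=q[0],-q[1],-q[2]; r=np.hypot(x,y); k=np.arctan2(r,z)/r*c["fx"]
    return np.array([c["cx"]+k*x,c["cy"]+k*y])
def quat(yaw):  # tool down, tool x along horizontal direction yaw
    c,s=np.cos(yaw),np.sin(yaw)
    return R.from_matrix(np.array([[c,s,0],[s,-c,0],[0,0,-1]])).as_quat()
E
python3 - <<'E'
from h import *
k=1.5625
for n,p,z in [("prongtip",(202,360),55),("ball",(320,346),55),("handle",(277,352),55),("mouthL",(418,287),0),("mouthR",(440,284),0),("tab",(427,265),78),("cupA",(352,358),85),("frontL_top",(352,285),170),("frontLr",(418,278),170),("frontRl",(441,275),170),("frontR",(511,265),170)]:
    print(n,on("top",np.array(p)/k,z).round())
s=bot.read_state();Rm=R.from_quat(s["eef_rot"]).as_matrix();print(Rm.round(2))
# wood masks
im=cv2.imread("pics/top0.png");hsv=cv2.cvtColor(im,cv2.COLOR_BGR2HSV)
m=cv2.inRange(hsv,(5,120,90),(20,255,255));m[:,:130]=0;m[:,230:]=0
n,l,st,ce=cv2.connectedComponentsWithStats(m)
for i in range(1,n):
    if st[i,4]>30: print(st[i],ce[i])
ys,xs=np.nonzero(m);rr=cv2.minAreaRect(np.c_[xs,ys].astype(np.float32));print(rr)
bx=cv2.boxPoints(rr);P=np.array([on("top",b,12) for b in bx]);print(P.round(),P.mean(0).round())
E
```

```text
prongtip [374. 461.  55.]
ball [413. 168.  55.]
handle [397. 275.  55.]
mouthL [576. -80.   0.]
mouthR [ 585. -138.    0.]
tab [620. -99.  78.]
cupA [383.  85.  85.]
frontL_top [551.  83. 170.]
frontLr [571. -73. 170.]
frontRl [ 579. -128.  170.]
frontR [ 605. -296.  170.]
[[-0.93 -0.36 -0.  ]
 [-0.36  0.93  0.  ]
 [ 0.    0.   -1.  ]]
[146 213  61  13 431] [175.99071926 218.95591647]
[147 223  61  16 511] [177.45205479 231.23091977]
((176.32318115234375, 225.40853881835938), (20.319400787353516, 60.84777069091797), 83.6598129272461)
[[424. 413.  12.]
 [455. 171.  12.]
 [373. 159.  12.]
 [344. 400.  12.]] [399. 286.  12.]
```

```bash
python3 - <<'E'
from h import *
def unit(a): return np.array([np.cos(a),np.sin(a),0])
for off in (0,np.pi):
    for n,p,y in [("rest",(397,275,250),np.radians(97)),("grip",(397,275,36),np.radians(97)),("boil",(595,-97,310),np.radians(8)),("in",(510,-109,69),np.radians(8)),("pull",(453,-117,69),np.radians(8))]:
        j=bot.solve_ik(p,quat(y+off)); print(off,n,None if j is None else np.round(j,2))
E
```

```text
0 rest [ 1.01  0.   -0.3   0.   -1.27  2.25]
0 grip [ 1.01  0.21 -0.61  0.   -0.75  2.25]
0 boil [ 0.16  0.19  0.04  0.   -1.43  1.55]
0 in [ 0.17  0.23 -0.49  0.   -0.86  1.54]
0 pull [ 0.17  0.14 -0.6   0.   -0.83  1.54]
3.141592653589793 rest [ 1.01  0.   -0.3   0.   -1.27 -0.89]
3.141592653589793 grip [ 1.01  0.21 -0.61  0.   -0.75 -0.89]
3.141592653589793 boil [ 0.16  0.19  0.04  0.   -1.43 -1.59]
3.141592653589793 in [ 0.17  0.23 -0.49  0.   -0.86 -1.6 ]
3.141592653589793 pull [ 0.17  0.14 -0.6   0.   -0.83 -1.6 ]
```

```bash
python3 - <<'E'
from h import *
s=bot.read_state(); p=s["tcp_pos"].copy(); p[2]=350
bot.line_to(p,velocity=300)
b=np.radians(8.1); ux=np.array([np.cos(b),np.sin(b),0])
bot.move_ptp(np.array([575,-100,340])+80*ux,quat(b+np.pi))
s=bot.read_state(); im=bot.camera("wrist"); cv2.imwrite("pics/wb.png",im[:,:,::-1]); np.savez("wb.npz",**s)
bot.move_ptp((400,270,250),quat(np.radians(97)+np.pi))
s=bot.read_state(); im2=bot.camera("wrist"); cv2.imwrite("pics/wr.png",im2[:,:,::-1]); np.savez("wr.npz",**s); print(s["t"])
for n,i in (("wb",im),("wr",im2)): cv2.imwrite(f"pics/{n}_big.png",cv2.resize(i[:,:,::-1],(800,600),interpolation=cv2.INTER_CUBIC))
E
```

```text
4.9417
```

View pics/wb_big.png

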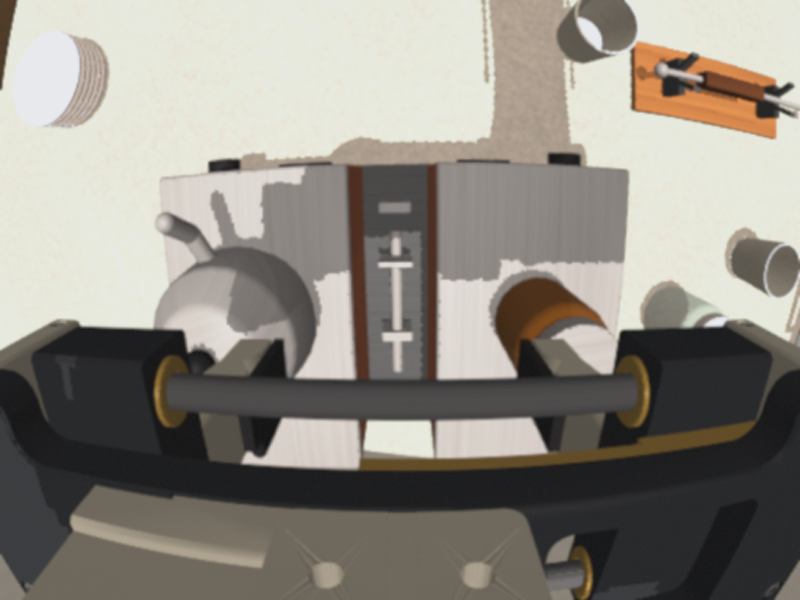

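View pics/wr_big.png

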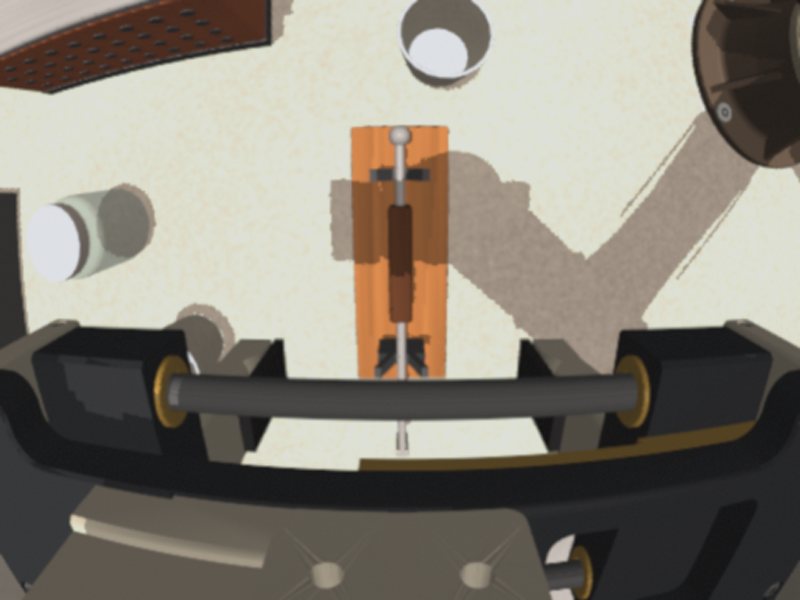

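The boiler view shows the gap's top edges at columns ~362 and 429, a thin bright crossbar (the tab?) at (395,264) and another at (397,336), probably the rear guide. In the rest view the handle runs from (400,205) to (401,322), the ball is at (400,134) and the prong end at (403,452).

```bash
python3 - <<'E'
from h import *
k=1.5625
sb=dict(np.load("wb.npz"));sr=dict(np.load("wr.npz"))
b=np.radians(8.1);ux=np.array([np.cos(b),np.sin(b)]);uy=np.array([-ux[1],ux[0]])
# refined gap edges: red strips columns -> print at some rows
im=cv2.cvtColor(cv2.imread("pics/wb.png"),cv2.COLOR_BGR2HSV)
m=cv2.inRange(im,(0,100,20),(12,255,140))
for lo,hi,edge in ((220,236,"min"),(270,284,"max")):
    pts=[]
    for r in range(112,205,3):
        c=np.nonzero(m[r,lo:hi])[0]
        if len(c): pts.append(on("wrist",((lo+(c.min()-.5 if edge=="min" else c.max()+.5)),r),170,sb)[:2])
    pts=np.array(pts);f=np.polyfit(pts[:,0],pts[:,1],1);res=pts[:,1]-np.polyval(f,pts[:,0])
    print(edge,len(pts),"yaw",np.degrees(np.arctan(f[0])).round(2),"y at x=600",np.polyval(f,600).round(1),"rms",res.std().round(2))
for n,p,z in [("mouthtopL",(350,165),170),("mouthtopR",(437,164),170),("cornerR-tank",(162,178),170),("cornerL",(629,170),170),("bar208",(395,208),0),("bar264",(395,264),78),("264l",(378,264),78),("264r",(413,264),78),("guidefront?",(397,254),58),("bar336",(397,336),58),("boltfront",(396,234),51),("boltback",(398,372),51)]:
    w=on("wrist",np.array(p)/k,z,sb); d=w[:2]-[575,-100]; print(n,w.round(1),"boiler approx",(d@ux).round(1),(d@uy).round(1))
for n,p,z in [("ball",(400,134),55),("h1",(400,205),68),("h2",(401,322),68),("prong",(403,452),59),("cup",(445,35),85),("base1",(351,127),12),("base2",(448,127),12),("fork",(400,174),82)]:
    print(n,on("wrist",np.array(p)/k,z,sr).round(1))
i=cv2.imread("pics/wb.png")[130:250,215:295]; cv2.imwrite("pics/wbc.png",cv2.resize(i,(400,600),interpolation=cv2.INTER_NEAREST))
E
```

```text
min 31 yaw 9.31 y at x=600 -139.0 rms 0.39
max 31 yaw 8.67 y at x=600 -70.4 rms 0.27
mouthtopL [ 587.1 -139.2  170. ] boiler approx 6.5 -40.5
mouthtopR [577.  -72.4 170. ] boiler approx 5.9 27.1
cornerR-tank [ 611.9 -300.9  170. ] boiler approx 8.3 -204.1
cornerL [550.7  89.5 170. ] boiler approx 2.6 191.0
bar208 [631.  -99.9   0. ] boiler approx 55.4 -7.8
bar264 [679.9 -92.1  78. ] boiler approx 104.9 -7.0
264l [ 682.2 -109.    78. ] boiler approx 104.9 -24.0
264r [677.3 -74.2  78. ] boiler approx 105.0 11.1
guidefront? [673.2 -91.2  58. ] boiler approx 98.5 -5.1
bar336 [763.4 -78.7  58. ] boiler approx 189.5 -5.4
boltfront [653.5 -95.1  51. ] boiler approx 78.4 -6.2
boltback [809.6 -71.2  51. ] boiler approx 236.4 -4.5
ball [413.5 171.6  55. ]
h1 [406.4 229.8  68. ]
h2 [393.6 328.6  68. ]
prong [374.7 468.   59. ]
cup [388.5  90.1  85. ]
base1 [459.5 166.9  12. ]
base2 [371.1 156.2  12. ]
fork [409.4 204.6  82. ]
```

View pics/wbc.png

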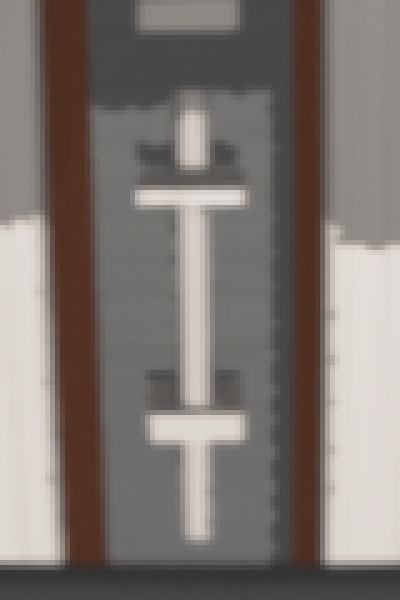

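The crop shows the tab as the thin crossbar at full-image (396,265) on the 800 scale. Its width comes out at 35 mm against the stated 34. The block 85 mm behind it is the rear guide, so the tab sits at about boiler x = 100. The handle measures 99.6 mm long, and ball to prong end is 299 mm, which also agrees. Next I grip and lift.

```bash
python3 - <<'E'
from h import *
q=quat(np.radians(97.4)+np.pi)
bot.move_ptp((400,279.2,130),q)
bot.line_to((400,279.2,36),velocity=120)
s=bot.read_state();print("down",s["tcp_pos"].round(1),s["contact_force"].round(1))
bot.move_gripper(15,60)
s=bot.read_state();print("grip",s["tcp_pos"].round(2),s["width"],s["finger_force"],s["contact_force"].round(1),s["t"]);np.savez("grip.npz",**s)
bot.line_to((400,279.2,130),velocity=80)
im=bot.camera("scene");i=im[180:320,100:300,::-1];cv2.imwrite("pics/lift.png",cv2.resize(i,(800,560),interpolation=cv2.INTER_CUBIC))
s=bot.read_state();print(s["tcp_pos"].round(2),s["width"],s["contact_force"].round(2),s["moment"].round(2),s["t"])
E
```

```text
down [400.5 279.9  36.9] [-0.  -0.3  0.4]
grip [399.98 279.17  35.98] 14.856971119042656 0.0 [-0.2  0.3  0.2] 7.7333
[399.73 278.92 129.41] 14.816122680942215 [-0.61 -0.23 -0.39] [0.03 0.13 0.03] 9.1083
```

View pics/lift.png

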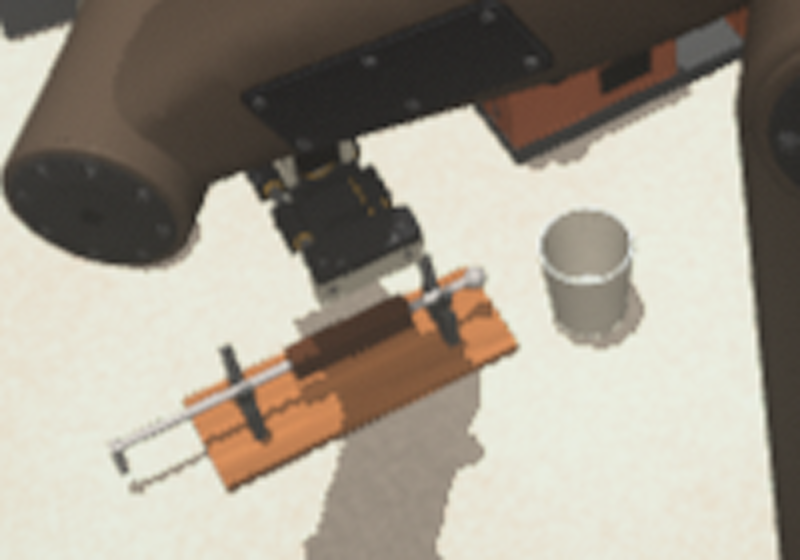

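The hook was not picked up: it still lies in the rest, the fingers closed to 14.9 mm and the finger force was 0. I'll open and look from above.

```bash
python3 - <<'E'
from h import *
s=bot.read_state();im=bot.camera("wrist");print(s["width"],s["finger_force"],s["tcp_pos"])
np.savez("w2.npz",**s);cv2.imwrite("pics/w2.png",im[:,:,::-1]);cv2.imwrite("pics/w2_big.png",cv2.resize(im[:,:,::-1],(800,600),interpolation=cv2.INTER_CUBIC))
print(project(np.array([400,279.2,68]),s)*1.5625,project(s["tcp_pos"],s)*1.5625)
E
```

```text
14.816122680942215 0.0 [399.72901403 278.91770131 129.41418135]
[400.49519369 293.49396966] [401.15828217 329.75069803]
```

View pics/w2_big.png

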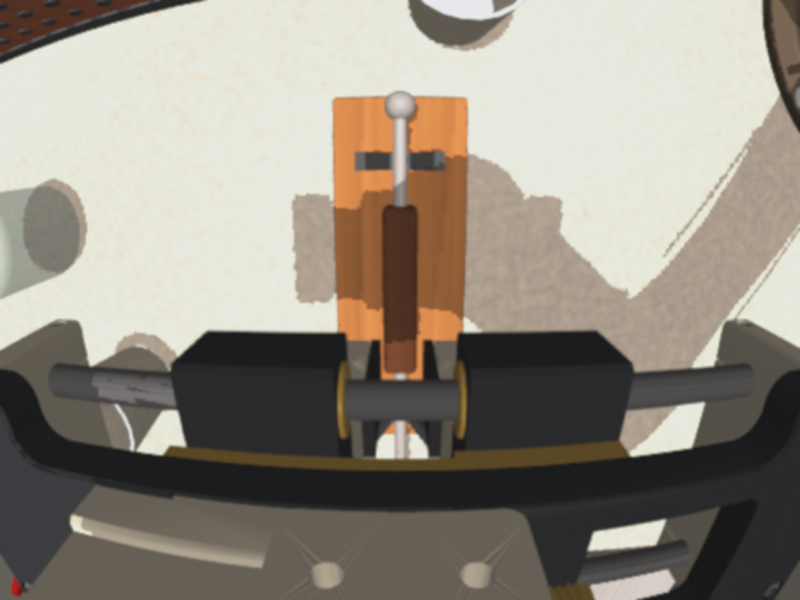

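The hook still lies undisturbed, with the handle over rows 205–372 at column 400, as predicted. I'll retry, closing fully and reading the grip several times.

```bash
python3 - <<'E'
from h import *
bot.move_gripper(60,40)
bot.line_to((400,279.2,34),velocity=120)
for w in (30,22,17,0):
    bot.move_gripper(w,60); s=bot.read_state();print(w,s["width"],s["finger_force"],s["contact_force"].round(2),s["tcp_pos"].round(2),s["t"])
    if s["finger_force"]>5 and w>0: pass
np.savez("grip.npz",**s)
bot.pause(.2); s=bot.read_state();print(s["width"],s["finger_force"])
E
```

```text
30 30.0513764068352 0.0 [ 0.2  -0.43  0.14] [400.03 279.2   34.01] 11.75
22 22.210201399110826 0.0 [-0.17 -0.03 -0.61] [400.03 279.21  34.02] 12.1833
17 17.736330392271896 0.0 [ 0.98  0.72 -0.26] [399.99 279.2   33.99] 12.5583
0 0.3694194986166592 0.0 [-0.07 -0.01  0.17] [399.98 279.2   34.  ] 13.1
0.407504182301809 0.0
```

```bash
python3 - <<'E'
from h import *
sr=dict(np.load("wr.npz"));s2=dict(np.load("w2.npz"));k=1.5625
for n,p,z in [("ball",(400,105),55),("h1",(400,206),68),("h2",(400,372),68)]: print(n,on("wrist",np.array(p)/k,z,s2).round(1))
# two-view triangulation of ball & handle ends, heights
for n,a,b in [("ball",(400,134),(400,105)),("h1",(400,205),(400,206)),("h2",(401,322),(400,372))]:
    o1,d1=ray("wrist",np.array(a)/k,sr);o2,d2=ray("wrist",np.array(b)/k,s2)
    t=np.linalg.lstsq(np.c_[d1,-d2],o2-o1,rcond=None)[0];print(n,((o1+d1*t[0]+o2+d2*t[1])/2).round(1))
s=bot.read_state();w=bot.camera("wrist")[:,:,::-1];sc=bot.camera("scene")[:,:,::-1]
cv2.imwrite("pics/c3.png",np.hstack([cv2.resize(w[60:330,160:352],(400,562),interpolation=cv2.INTER_CUBIC),cv2.resize(sc[180:320,110:210],(400,562),interpolation=cv2.INTER_CUBIC)]))
E
```

```text
ball [414.1 172.6  55. ]
h1 [406.7 229.8  68. ]
h2 [394.  328.1  68. ]
ball [414.  170.7  40.9]
h1 [405.5 239.6 -53.3]
h2 [393.6 329.9  64.1]
```

View pics/c3.png

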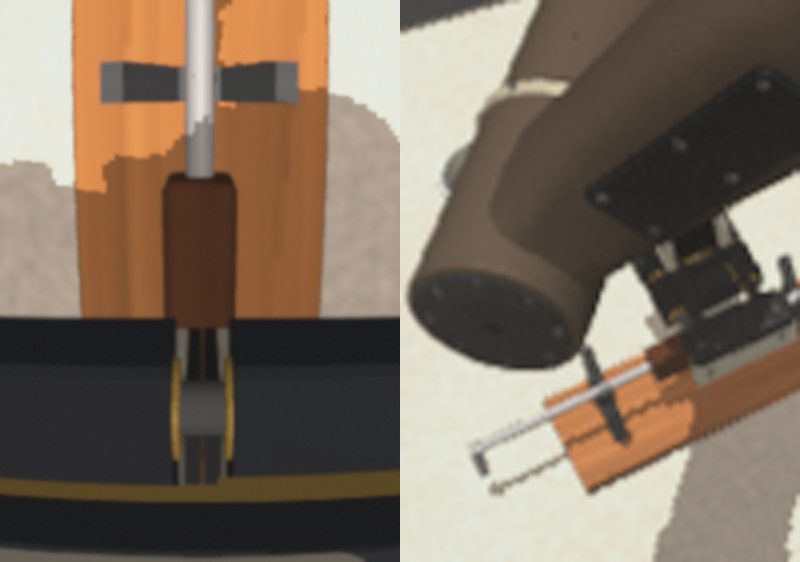

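The fingers read 0.4 mm, yet the handle still shows between and behind them. I'll check where the fingertips really are by projecting the TCP and body points into the scene picture.

```bash
python3 - <<'E'
from h import *
def ps(p,n="scene"):
    c=bot.get_calibration(n);q=np.array(c["view"])@np.append(p,1);return np.array([c["cx"]-c["fx"]*q[0]/q[2],c["cy"]+c["fy"]*q[1]/q[2]])
f=lambda p:((ps(np.array(p))-[100,180])*4).round(0)
print("lift crop: tcp129",f((399.7,278.9,129.4)),"body bottom 195",f((399.7,278.9,195)),"handle c",f((400,279.2,55)),"ball",f((413.9,172,55)),"prong",f((375,468,55)))
c=bot.get_calibration("scene");M=np.linalg.inv(np.array(c["view"]))
s=bot.read_state();print(s["joint_pos"].round(3),s["width"],s["tcp_pos"])
# triangulate ball scene x wrist
sr=dict(np.load("wr.npz"));o1,d1=ray("scene",(100+475/4,180+276/4));o2,d2=ray("wrist",np.array((400,134))/1.5625,sr)
t=np.linalg.lstsq(np.c_[d1,-d2],o2-o1,rcond=None)[0];print((o1+d1*t[0]).round(1),(o2+d2*t[1]).round(1))
E
```

```text
lift crop: tcp129 [335. 276.] body bottom 195 [323. 222.] handle c [347. 333.] ball [472. 273.] prong [112. 445.]
[ 1.014  0.221 -0.598  0.    -0.752 -0.884] 0.47116424012436997 [399.99773475 279.20961641  33.98583027]
[413.4 170.2  51.3] [413.5 171.4  51.2]
```

Numbers: in the open-gripper picture the fingertips sit at (285,340) and (520,340). A nominal TCP would put them at about (301,318) and (499,318). So the fingers end roughly 30 mm short of the stated TCP and closed just above the handle. I can confirm this by touch, lowering the closed fingers very gently onto the handle's top.

```bash
python3 - <<'E'
from h import *
s=bot.read_state();f0=s["contact_force"][2]
for z in np.arange(33,14,-1.):
    bot.line_to((400,279.2,z),velocity=10); fs=np.mean([bot.read_state()["contact_force"][2] for _ in range(3)]); s=bot.read_state()
    if abs(fs-f0)>2.5: break
print(z,fs,f0,s["tcp_pos"].round(2),s["contact_force"].round(2),s["t"])
bot.line_to((400,279.2,40),velocity=60);s=bot.read_state();print(s["contact_force"].round(2))
E
```

```text
33.0 3.4348476881736167 -0.28214116700487973 [400.18 279.35  33.19] [-0.07 -0.51  3.43] 13.65
[ 0.07 -0.42 -0.83]
```

Touch confirmed: the fingertips met the handle's top (z = 68) at TCP z = 33, so the real tips sit 35 mm behind the reported TCP. I'll correct for that and grip with TCP z = 9, tips at 44.

```bash
python3 - <<'E'
from h import *
bot.move_gripper(60,60)
ok=True
for z in (30,20,14,9):
    bot.line_to((400,279.2,z),velocity=80); s=bot.read_state()
    if abs(s["contact_force"][2])>4: s=bot.read_state(); print("touch",z,s["contact_force"]); ok=abs(s["contact_force"][2])<4
    if not ok: break
bot.move_gripper(10,60); s=bot.read_state(); np.savez("grip.npz",**s); print("grip",s["width"],s["finger_force"],s["tcp_pos"].round(2),s["contact_force"].round(2))
if s["width"]>16:
    bot.line_to((400,279.2,110),velocity=80); s=bot.read_state()
    print("lift",s["width"],s["finger_force"],s["contact_force"].round(2),s["moment"].round(2),s["t"])
    w=bot.camera("wrist")[:,:,::-1];sc=bot.camera("scene")[:,:,::-1]
    cv2.imwrite("pics/c4.png",np.hstack([cv2.resize(w[0:384,160:352],(300,600),interpolation=cv2.INTER_CUBIC),cv2.resize(sc[160:320,100:233],(500,600),interpolation=cv2.INTER_CUBIC)]))
E
```

```text
grip 20.118663257385077 59.992069602012634 [400.06 279.25   9.04] [-0.02 -0.23 -0.2 ]
lift 19.413147757172048 59.99109148979187 [ 0.39  0.36 -1.67] [-0.02  0.14  0.04] 18.2083
```

View pics/c4.png

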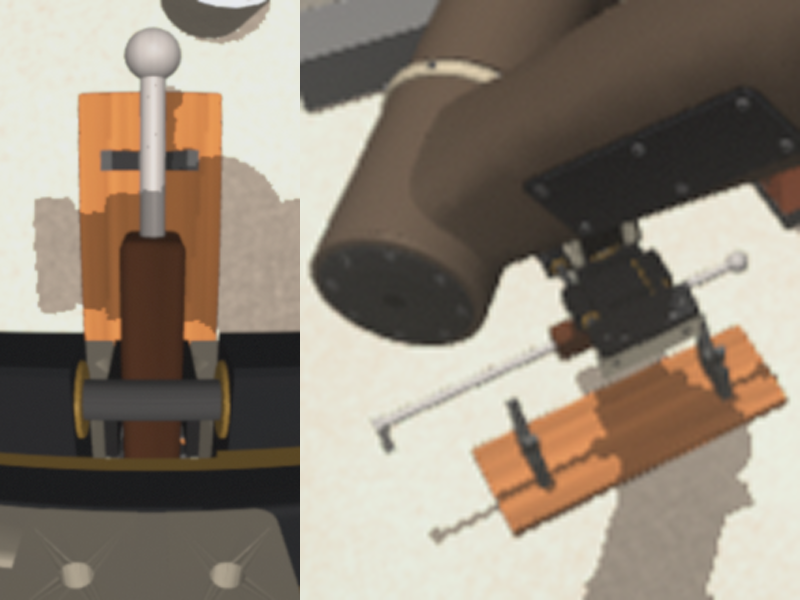

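The hook is lifted level: prong end at (388,447) and ball at (735,262) in the scene crop. Next I check its pitch and carry it over the gap.

```bash
cat >> h.py <<'E'
B=np.radians(8.9); UX=np.array([np.cos(B),np.sin(B),0]); TAB=np.array([679.9,-92.1,0]); QB=quat(B+np.pi)
def hp(off,z): # TCP so that the prong centre is `off` behind the tab's middle (boiler +x), handle centre at height z
    p=TAB+(off-190)*UX; p[2]=z-46; return p
def force(n=3): # mean pull along boiler +x, and Fz
    f=[]
    for _ in range(n): f.append(bot.read_state()["contact_force"]); bot.pause(.02)
    f=np.mean(f,0); return f@UX,f[2]
E
python3 - <<'E'
from h import *
s=bot.read_state()
o,d=ray("wrist",(160+153/1.5625,52/1.5625),s); a=np.radians(97.4); hx=np.array([np.cos(a),np.sin(a),0])
P=np.array([400,279.2,156.])-108*hx; t=(P-o)@d/(d@d); print("ball exp",P.round(1),"ray nearest",(o+t*d).round(1))
o,d=ray("scene",(100+88/3.75,160+447/3.75)); P=np.array([400,279.2,126.])+190*hx; t=(P-o)@d/(d@d); print("prong exp",P.round(1),"ray",(o+t*d).round(1))
bot.line_to((400,279.2,310),velocity=250)
p=hp(22,356); print(p); bot.move_ptp(p,QB); s=bot.read_state(); print(s["tcp_pos"].round(1),s["t"])
w=bot.camera("wrist")[:,:,::-1];sc=bot.camera("scene")[:,:,::-1];tp=bot.camera("top")[:,:,::-1]
cv2.imwrite("pics/t5.png",tp);cv2.imwrite("pics/s5.png",sc);cv2.imwrite("pics/w5.png",w)
cv2.imwrite("pics/c5.png",np.hstack([cv2.resize(tp[80:220,200:340],(400,400),interpolation=cv2.INTER_CUBIC),cv2.resize(sc[90:230,180:320],(400,400),interpolation=cv2.INTER_CUBIC)]))
E
```

```text
ball exp [413.9 172.1 156. ] ray nearest [413.2 171.5 156.1]
prong exp [375.5 467.6 126. ] ray [372.  466.8 123.4]
[ 513.92274255 -118.0913449   310.        ]
[ 514.  -117.4  309.8] 20.7833
```

View pics/c5.png

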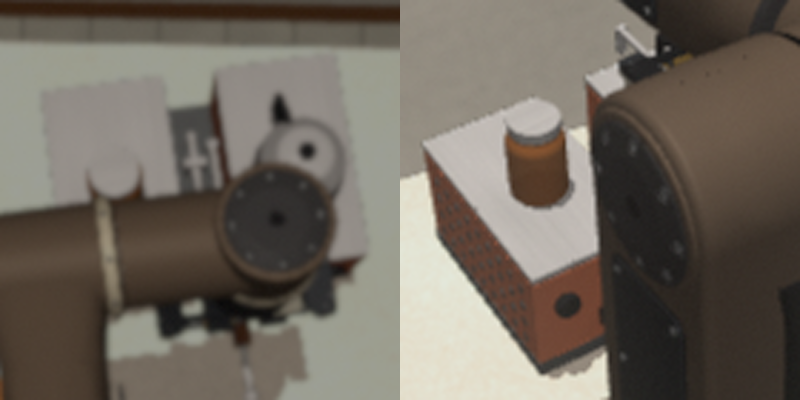

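The top crop shows the rod end at (212,140) and the gap and tab beside it, offset by parallax as expected at that height. I check it, lower it, and hook the tab by force.

```bash
python3 - <<'E'
from h import *
e=on("top",(200+212/2.857,80+140/2.857),360); d=e-TAB; print("rod end rel tab along",(d@UX).round(1),"across",(d@np.array([-UX[1],UX[0],0])).round(1))
if abs(d@np.array([-UX[1],UX[0],0]))<14 and abs(d@UX-24)<14:
    bot.line_to(hp(22,140),velocity=200); bot.pause(.1); f0=force(4); print("base",np.round(f0,2))
    for z in (115,105,100,96,93,90):
        bot.line_to(hp(22,z),velocity=60); f=force(2)
        if abs(f[1]-f0[1])>4 or abs(f[0]-f0[0])>4: print("touch",z,f); break
    s=bot.read_state(); print(z,np.round(f,2),s["tcp_pos"].round(1),s["t"]); np.save("f0.npy",f)
E
```

```text
rod end rel tab along 23.3 across 1.2
base [ 0.15 -1.42]
90 [-0.41 -1.85] [ 513.8 -118.1   43.9] 24.4167
```

```bash
python3 - <<'E'
from h import *
f0=np.load("f0.npy"); off=22.; log=[]
while off>-50:
    step=2. if off>-22 else .4
    off-=step; bot.line_to(hp(off,90),velocity=25 if step>1 else 10)
    f=bot.read_state()["contact_force"]; fx=f@UX-f0[0]; log.append((round(off,1),round(fx,1),round(f[2],1)))
    if fx>10.5 or bot.read_state()["t"]>42: break
s=bot.read_state(); print(log); print(s["tcp_pos"].round(2),hp(off,90).round(2),s["width"],s["t"],np.round(force(3),2))
np.save("off.npy",off)
E
```

```text
[(20.0, np.float64(0.8), np.float64(-1.6)), (18.0, np.float64(0.7), np.float64(-1.6)), (16.0, np.float64(0.5), np.float64(-1.8)), (14.0, np.float64(0.7), np.float64(-2.0)), (12.0, np.float64(-0.4), np.float64(-2.1)), (10.0, np.float64(0.6), np.float64(-1.1)), (8.0, np.float64(0.0), np.float64(-2.8)), (6.0, np.float64(1.8), np.float64(-1.7)), (4.0, np.float64(5.5), np.float64(-4.0)), (2.0, np.float64(5.5), np.float64(-3.0)), (0.0, np.float64(5.2), np.float64(-2.7)), (-2.0, np.float64(4.6), np.float64(-2.6)), (-4.0, np.float64(4.4), np.float64(-2.3)), (-6.0, np.float64(5.9), np.float64(-1.6)), (-8.0, np.float64(5.0), np.float64(-2.0)), (-10.0, np.float64(5.2), np.float64(-2.4)), (-12.0, np.float64(4.8), np.float64(-2.1)), (-14.0, np.float64(4.6), np.float64(-2.1)), (-16.0, np.float64(4.8), np.float64(-2.3)), (-18.0, np.float64(4.7), np.float64(-1.4)), (-20.0, np.float64(5.8), np.float64(-1.3)), (-22.0, np.float64(4.7), np.float64(-1.7)), (-22.4, np.float64(5.1), np.float64(-1.7)), (-22.8, np.float64(5.7), np.float64(-1.8)), (-23.2, np.float64(4.7), np.float64(-2.1)), (-23.6, np.float64
[... 826 characters left out ...]
np.float64(4.7), np.float64(-2.3)), (-31.6, np.float64(5.4), np.float64(-1.5)), (-32.0, np.float64(4.7), np.float64(-0.9)), (-32.4, np.float64(5.6), np.float64(-2.1)), (-32.8, np.float64(5.3), np.float64(-2.6)), (-33.2, np.float64(5.2), np.float64(-2.5)), (-33.6, np.float64(4.6), np.float64(-1.9)), (-34.0, np.float64(6.4), np.float64(-2.9)), (-34.4, np.float64(5.0), np.float64(-2.2)), (-34.8, np.float64(6.4), np.float64(-2.9)), (-35.2, np.float64(8.6), np.float64(-3.1)), (-35.6, np.float64(9.4), np.float64(-4.1)), (-36.0, np.float64(9.3), np.float64(-3.6)), (-36.4, np.float64(11.3), np.float64(-4.9))]
[ 458.41 -126.79   44.46] [ 456.23 -127.13   44.  ] 19.37005919025179 38.9167 [10.84 -4.79]
```

The bolt dragged at about 5 N, then met its stop after 40 mm of travel, as predicted. I raise the pull to 15 N and hold it.

```bash
python3 - <<'E'
from h import *
f0=np.load("f0.npy"); off=float(np.load("off.npy")); 
for _ in range(8):
    fx=force(4)[0]-f0[0]
    if fx>14.5: break
    off-=min(.4,(15.2-fx)/4.5); bot.line_to(hp(off,90),velocity=8)
h=[]
t0=bot.read_state()["t"]
while bot.read_state()["t"]-t0<1.6: h.append(force(4)[0]-f0[0])
print(off,fx,np.round(h,1),bot.read_state()["t"])
bot.line_to(hp(off+8,90),velocity=40); f=force(3); print("released",np.round(f-f0,2))
bot.line_to(hp(off+11,90),velocity=40); f=force(3); s=bot.read_state();print(np.round(f-f0,2),s["tcp_pos"].round(1),s["moment"].round(2),s["t"])
np.save("off.npy",off+11)
E
```

```text
-37.87023292639025 14.878812147052939 [14.7 14.5 14.3 14.8 15.  14.7 14.6 14.6 14.5 14.9 14.7 14.6 14.8 14.5
 14.8 14.4 14.4 14.3 14.9 14.8 15.  14.8 14.4 14.7] 41.9
released [-0.01  0.5 ]
[0.01 0.18] [ 465.5 -125.7   43.9] [ 0.02  0.04 -0.  ] 42.6
```

Held at 14.3–15.0 N for 1.6 s, and the release read clean. I go back above the rest, and check by template match on the ball that the hook hasn't turned in the grip.

```bash
python3 - <<'E'
from h import *
off=float(np.load("off.npy")); q=quat(np.radians(97.4)+np.pi)
bot.line_to(hp(off,140),velocity=100); bot.line_to(hp(off,356),velocity=250)
bot.move_ptp((400,279.2,310),q); bot.line_to((400,279.2,110),velocity=200); bot.pause(.2)
s=bot.read_state();w=bot.camera("wrist")[:,:,::-1]
n=cv2.resize(w[:,160:352],(300,600),interpolation=cv2.INTER_CUBIC);o=cv2.imread("pics/c4.png")[:,:300]
for nm,(x0,x1,y0,y1) in {"ball":(118,188,22,84),"handleend":(112,194,215,270),"prongside base":(75,110,90,180)}.items():
    r=cv2.matchTemplate(n,o[y0:y1,x0:x1],cv2.TM_CCOEFF_NORMED);_,v,_,l=cv2.minMaxLoc(r);print(nm,round(v,3),"shift px",l[0]-x0,l[1]-y0)
print(s["tcp_pos"].round(1),s["width"],s["contact_force"].round(2),s["moment"].round(2),s["t"])
# pitch scale: px per degree at the ball
a=np.radians(97.4);hx=np.array([np.cos(a),np.sin(a),0]);C=np.array([400,279.2,156.])
for th in (0,1): 
    t=np.radians(th);print(th,project(C-108*(hx*np.cos(t)-np.array([0,0,np.sin(t)])),s)*1.5625)
E
```

```text
ball 0.983 shift px 0 0
handleend 0.999 shift px 0 0
prongside base 0.993 shift px 2 -1
[400.4 279.7 110.9] 19.11294428153577 [ 0.06  0.04 -1.39] [-0.02  0.14  0.01] 47.1333
0 [402.43726918  52.56839821]
1 [402.44842721  51.20891597]
```

There's no shift in the grip, so I lay the hook back.

```bash
python3 - <<'E'
from h import *
bot.line_to((400,279.2,40),velocity=80)
for z in (30,20,14,11,9.5,9.0):
    bot.line_to((400,279.2,z),velocity=40 if z>12 else 12); s=bot.read_state(); print(z,s["contact_force"].round(1),end=" ")
    if abs(s["contact_force"][2]+1.4)>6: print("contact");break
bot.pause(.2)
bot.move_gripper(24,10); bot.move_gripper(60,10); s=bot.read_state(); print("\nopen",s["width"],s["contact_force"].round(2),s["t"])
bot.line_to((400,279.2,130),velocity=100); bot.line_to((400,279.2,250),velocity=200); bot.move_gripper(87.8)
bot.move_ptp((400,270,250),quat(np.radians(97)+np.pi)); bot.pause(.1)
s=bot.read_state();n=bot.camera("wrist")[:,:,::-1];o=cv2.imread("pics/wr.png");cv2.imwrite("pics/wr_end.png",n)
for nm,(x0,x1,y0,y1) in {"ball":(246,266,78,96),"handle":(243,270,125,212),"prong":(250,266,270,294),"base corner":(218,234,76,96),"cup":(255,316,1,56)}.items():
    r=cv2.matchTemplate(n,o[y0:y1,x0:x1],cv2.TM_CCOEFF_NORMED);_,v,_,l=cv2.minMaxLoc(r);print(nm,round(v,3),l[0]-x0,l[1]-y0)
d=cv2.absdiff(n,o).max(2);print("px changed >40:",(d[:205]>40).sum(),s["t"])
E
```

```text
30 [-0.3  0.5 -1.2] 20 [-0.2  0.1 -1.9] 14 [-0.5 -0.6 -1.7] 11 [ 0.  -0.2 -2.3] 9.5 [-0.1  0.7 -1.7] 9.0 [ 0.2 -1.3 -0.4] 
open 60.18934413192545 [0.06 0.27 0.43] 51.5917
ball 0.98 0 0
handle 0.995 0 0
prong 0.994 0 0
base corner 0.986 0 -1
cup 0.997 0 0
px changed >40: 73 54.75
```

```bash
python3 -c "
from h import *
print(bot.close_job(),bot.read_state()['t'])"
```

```text
the job is handed in; nothing more can be done
the job is handed in; nothing more can be done
```

The job is handed in: the bolt was drawn 40 mm to its stop and held at 14.3–15.0 N for 1.6 s, and the hook is back in its rest as it lay, at about 55 s; I took no last picture of the bolt or of the jar, teapot and other bystanders beyond the cup by the rest.

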